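# Anchor the key box with its locking pin

### The job

Lock the little grey key box to the steel anchor on the desk: slide the box along the desk, without lifting it, until its tongue is fully home in the anchor's slot, then put the long locking pin (tall knob) down through the eye of the anchor and the eye of the tongue until its collar sits on the anchor, and let go. Leave the short flat-headed spare pin in its rest and do not disturb the other things on the desk.

Things in the scene. Friction and masses are not known exactly. Their poses are not given: they have to be found in the camera images.
- anchor: Dark steel fork fixed to the desk, 70 x 64 mm, 40 mm high; origin on the desk under its eye. z up, x from the open slot mouth to the closed back (the way the tongue slides in). Bottom plate 0-14 mm high, top plate 34-40 mm high, a 20 mm high slot between. Slot cheeks 29.4 mm apart, flaring to about 41 mm at the mouth, 18 mm before the eye.
- anchor_eye (a point): Centre of the mouth of the anchor's pin hole, in its top face 40 mm above the desk; axes as the anchor's. Hole 12.5 mm dia. in the top plate (which reaches 18 mm before and 42 mm beyond the eye), 13 mm right through the bottom plate, on one axis. The back block stops the tongue's tip 14 mm beyond the eye, 1 mm past where the eyes line up.
- keybox_handle (a point): Centre of the key box's black handle, 52 mm above the desk over the box's middle; z up, x towards the tongue. The box is loose, 0.4 to 0.6 kg, grey, 80 (x) x 50 (y) x 30 mm high. The handle is a fixed bar along x, 64 mm long, 12 mm wide, 12 mm high (46 to 58 mm above the desk) on two posts, with a 16 mm gap over the lid.
- keybox_eye (a point): Centre of the eye (14 mm dia.) in the box's flat steel tongue, 23 mm above the desk and 58 mm from the box's middle along its x. The tongue is 26 mm wide, 6 mm thick (20 to 26 mm above the desk), and sticks out 31 mm from the box's end; its tip is 13 mm beyond the eye.
- pin_knob (a point): Centre of the tall knob of the long locking pin, to be grasped: a black cylinder 20 mm dia., 22 mm high, axis z (up). The pin (50 g) is 72 mm long; its shank, 9 mm dia., 36 mm long, has a conical end, and the tip lies 61 mm below the knob's centre. It stands upright in one of two wooden rests (either place), knob centre 65 mm above the desk.
- pin_collar (a point): Centre of the underside of the long pin's collar (18 mm dia., 4 mm thick), 25 mm below the knob's centre, 36 mm above the tip. It sits on top of its wooden rest at the start, and on the anchor's top face at the end.
- spare_knob (a point): Centre of the head of the short spare pin: a flat black disc 32 mm dia., 9 mm thick, 58.5 mm above the desk. Its shank is only 20 mm long; it stands in the other rest and must stay there.
- rest_a_top (a point): Centre of the top of the wooden rest that holds the long pin: a fixed block 44 x 44 x 40 mm high with an upright 11.5 mm hole through it.
- rest_b_top (a point): Centre of the top of the like wooden rest that holds the short spare pin.
- ink_bottle: Blue ink bottle with black cap, 55 x 55 x 68 mm high, standing; origin under its centre. Leave alone.
- wax_seal: Brass wax seal, 28 mm dia., 70 mm high, standing; origin under its centre. Leave alone.
- glasses_case: Dark spectacle case 58 (x) x 155 (y) x 36 mm, lying; origin under its centre. Leave alone.
- phone: Cordless phone in its cradle, fixed, about 100 x 85 mm and 188 mm high; origin under its centre. An obstacle beside the work.
- monitor: Fixed flat display; origin under its centre. Its screen is 600 mm wide (along its y), from 66 to 441 mm above the desk; the foot is 170 x 250 x 10 mm. An obstacle to the left of the work.

How it is judged:
By the outcome, as a careful person would: the job done as asked, in the order asked, and still so for the second after the job is handed in, with the robot touching nothing.
It also fails if it takes over 53 s, if anything falls off the work surface, if the arm or the gripper's body presses on something with over 40 N, if the wrist force passes 120 N, or if a joint passes its speed limit or range.

### The arm

A 7-joint arm with a two-finger parallel gripper is mounted at the origin on the work surface; the furniture and walls round the work are solid. World frame = base frame: x ahead of the robot, y to its left, z up, the work surface at z = 0. Lengths are in mm, angles in rad, forces in N, time in s.
With the tool pointing down it reaches from about 350 to 775 mm from the base axis. Payload 3.1 kg.
Tool frame: the origin (TCP) lies at the very end of the fingers, on their centre line; the grasp point (between the pads) lies 19 mm behind it; z points along the fingers, y is the line along which they close (so a half turn about z gives the same grasp; the last joint's range is limited). The gripper opens to 85 mm and grips with 20 to 120 N. Pads are 22 mm wide; open, the fingers measure 114 mm over their backs; the gripper's body (76 mm by 85 mm) begins 54 mm behind the grasp point. The pads swing forward as they close: fully open they stand 13 mm farther back than shut.
Start: joints at [1.085, 0.311, 0.014, 1.512, -0.004, 1.319, -0.027], TCP at [236.189, -496.721, 231.304] pointing down, gripper open.
Joint ranges: [-2.7, 2.7], [-0.3, 1.91], [-1.27, 1.3], [0.12, 2.57], [-1.44, 4.58], [0.2, 2.03], [-3.05, 3.05]. Speed limits (rad/s): [2.79, 2.79, 3.14, 3.14, 3.14, 3.14, 3.14].

### API

Orientations are given as a unit quaternion [x, y, z, w].
In Python, from cell import arm gives the robot as it stands.
- The arm moves only by the tool jog_arm, never from a script. Its arguments are lists of equal length, an entry for each row: "angular": the turn, a rotation vector about the tool's x, y, z in degrees, a list of three; "offset": the shift along the tool's x, y, z in mm, a list of three; "hand": the opening in per cent of the stroke, from 0 (shut) to 100 (fully open). In form: {"angular": [[wx, wy, wz], ...], "offset": [[tx, ty, tz], ...], "hand": [hand, ...]}. A call has 1 to 12 rows; each row is the pose to reach, as a shift and turn from the pose commanded when the call began, along the tool's axes at that moment; what a row does not reach only later rows make up. A row lasts 1/12 s, in which the tool goes at most 41.7 mm and 7.16 degrees, less where a joint would pass 70% of its speed; a pose out of reach is approached as far as the arm can. A call with a gripper value outside its range is refused whole. The fingers move at their own pace and stop on an object; "grip_force" is the grip in N (left out, the last holds). Time passes only in rows, so rows that repeat a pose let the fingers close. It gives the time, the measured TCP pose, the force, the opening and the grip force at its end, in the units of the state.
- arm.observe(): the state, without advancing time (a new reading comes with each control period).
- arm.camera(name): name is "scene" or "top" or "wrist"; returns the picture (384x512x3 uint8, red, green, blue); there is no depth.
- arm.calibration(name): a dict with "mtx" (3x3 intrinsics, pixels), "cam_to_world" (4x4, takes a point from camera to world coordinates); the wrist camera has in their place "hand_eye" (4x4, takes a point from camera to tool coordinates, whose origin is the TCP and whose axes are the flange's). Camera axes: x right, y up, looking along -z (the intrinsics and any distortion apply to the point x, -y, -z); pixel columns grow to the right and rows downward; lengths in mm; the calibration is good to about 2 mm. A picture is of the moment at which its call begins: read the wrist's pose just before it. calibration takes no time and is no camera call.
- arm.sign_off(): hands the job in; it is judged then, once.
The state is a dict: "clock": time; "joint_positions": joint angles; "joint_vel": joint speeds; "joint_torque": joint torques, N m; "ee_pos": TCP position; "eef_rot": TCP orientation; "wrist_force": force on the tool from outside, world axes, zero at the start; "torque": the same for the moment, N m; "opening": finger opening in mm; "grip_force": force on a finger pad.
Only numpy, scipy, OpenCV 4.12 (cv2) and the standard library are available. Lean on these libraries where they do the work, as an engineer would, in place of code of your own. Each camera call takes 0.05 s, during which the arm holds its last target. There are 200 camera calls.

## Working session

There is one attempt and no reset: what is moved stays moved. The work goes in short steps, Python scripts to look and compute and a tool call to move; the robot and the scene stay as the last step left them, time stands still between calls to the robot, and variables do not carry over. Pictures are saved under pics/ and viewed, at most 10 in all, crops included, and the job is handed in when it is done.

Besides the shell and the picture viewer there is one more tool, called after ">>>" as name(argument=value, ...), one argument or row to a line, values as JSON. jog_arm: Moves the arm, as the interface text tells. Its arguments: {"type":"object","properties":{"angular":{"type":"array","items":{"type":"array","items":{"type":"number"}}},"offset":{"type":"array","items":{"type":"array","items":{"type":"number"}}},"hand":{"type":"array","items":{"type":"number"}},"grip_force":{"type":"number"}},"required":["angular","offset","hand"]}

```bash
mkdir -p pics; ls; python3 - <<'E'
from cell import arm
import cv2,json
o=arm.observe();print(o)
for n in("scene","top"):
    cv2.imwrite(f"pics/{n}0.png",cv2.cvtColor(arm.camera(n),cv2.COLOR_RGB2BGR)); print(n,arm.calibration(n))
print(arm.calibration("wrist"))
E
```

```text
pics
{'clock': 0.0, 'joint_positions': array([ 1.0853032 ,  0.31171522,  0.01400564,  1.5130965 , -0.00439803,
        1.31916567, -0.02721453]), 'joint_vel': array([0.00186002, 0.00094597, 0.00068726, 0.00046759, 0.00087908,
       0.00023542, 0.0001997 ]), 'joint_torque': array([-9.38908215e-05, -3.79913342e+01,  1.46060321e-01, -2.30593854e+01,
        1.23283835e-02,  1.37299468e-02, -2.01997437e-05]), 'ee_pos': array([ 235.8399011 , -496.05525044,  230.21090167]), 'eef_rot': array([ 9.75475675e-01,  2.20104117e-01, -3.08753517e-04, -1.13578906e-03]), 'wrist_force': array([ 0.37435604,  0.95114157, -0.94494802]), 'torque': array([ 0.0193628 ,  0.05496323, -0.01644526]), 'grip_force': 0.0, 'opening': 85.38002754938091}
scene {'mtx': array([[397.06765591,   0.        , 256.38324039],
       [  0.        , 397.06765591, 182.20382801],
       [  0.        ,   0.        ,   1.        ]]), 'cam_to_world': array([[ 9.57353143e-01, -1.80261786e-01,  2.25788945e-01,
         6.10382508e+02],
       [ 2.88442130e-01,  5.51373981e-01, -7.82807684e-01,
        -7.76880191e+02],
       [ 1.66
[... 500 characters left out ...]
14621e+02],
       [ 3.30025602e-02,  4.73123807e-02,  9.98334798e-01,
         9.26475224e+02],
       [ 0.00000000e+00,  0.00000000e+00,  0.00000000e+00,
         1.00000000e+00]])}
{'mtx': array([[293.46167762,   0.        , 254.27686625],
       [  0.        , 293.46167762, 191.82005429],
       [  0.        ,   0.        ,   1.        ]]), 'hand_eye': array([[ 1.10164540e-04,  9.52121408e-01,  3.05720155e-01,
         7.75101944e+01],
       [ 9.99999955e-01, -1.93108195e-05, -3.00203599e-04,
         1.55368263e-02],
       [-2.79926566e-04,  3.05720174e-01, -9.52121367e-01,
        -1.42736130e+02],
       [ 0.00000000e+00,  0.00000000e+00,  0.00000000e+00,
         1.00000000e+00]])}
```

View pics/scene0.png

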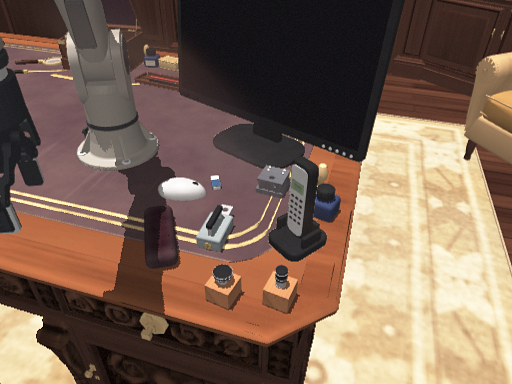

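View pics/top0.png

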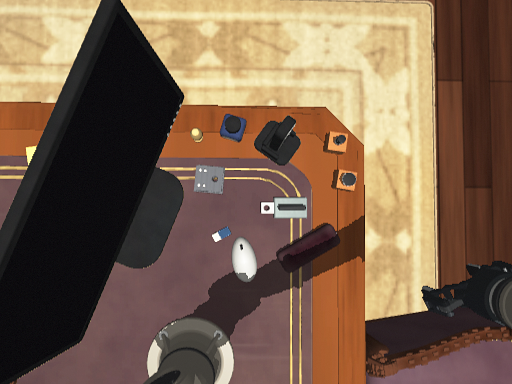

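The scene view has the key box at (215,228), the anchor at (273,180), the long pin in the right-hand rest (280,285) and the spare at (222,285). The top view has the anchor at (209,180), the box at (290,208) with its tongue pointing left (+y), the long pin's rest at (338,142) and the spare's at (346,180). I'll enlarge the top view to measure.

```bash
python3 - <<'E'
import cv2
i=cv2.imread("pics/top0.png")[105:235,180:380]
cv2.imwrite("pics/top0c.png",cv2.resize(i,None,fx=4,fy=4,interpolation=cv2.INTER_CUBIC))
E
cat > h.py <<'E'
import numpy as np
from cell import arm
from scipy.spatial.transform import Rotation as R
def T(n,obs=None):
    c=arm.calibration(n)
    if n!="wrist": return c["mtx"],c["cam_to_world"]
    M=np.eye(4);M[:3,:3]=R.from_quat(obs["eef_rot"]).as_matrix();M[:3,3]=obs["ee_pos"]
    return c["mtx"],M@c["hand_eye"]
def at(n,uv,z,obs=None):
    K,M=T(n,obs); d=np.linalg.solve(K,[uv[0],uv[1],1.]); d=M[:3,:3]@(d*[1,-1,-1])
    return M[:3,3]+d*(z-M[2,3])/d[2]
def px(n,p,obs=None):
    K,M=T(n,obs); q=M[:3,:3].T@(np.asarray(p,float)-M[:3,3])*[1,-1,-1]; q=K@q; return q[:2]/q[2]
def wrist(name):
    import cv2
    o=arm.observe(); cv2.imwrite(name,cv2.cvtColor(arm.camera("wrist"),cv2.COLOR_RGB2BGR)); return o
def move(target,yaw,o=None):
    "tool offset and turn to put a downward tool at target, tool x axis along yaw (deg)"
    o=o or arm.observe(); C=R.from_quat(o["eef_rot"])
    G=R.from_euler("z",yaw,degrees=True)*R.from_euler("x",180,degrees=True)
    return np.round(C.inv().apply(np.array(target)-o["ee_pos"]),1),np.round(np.degrees((C.inv()*G).as_rotvec()),2)
E
```

```text
(no output)
```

View pics/top0c.png

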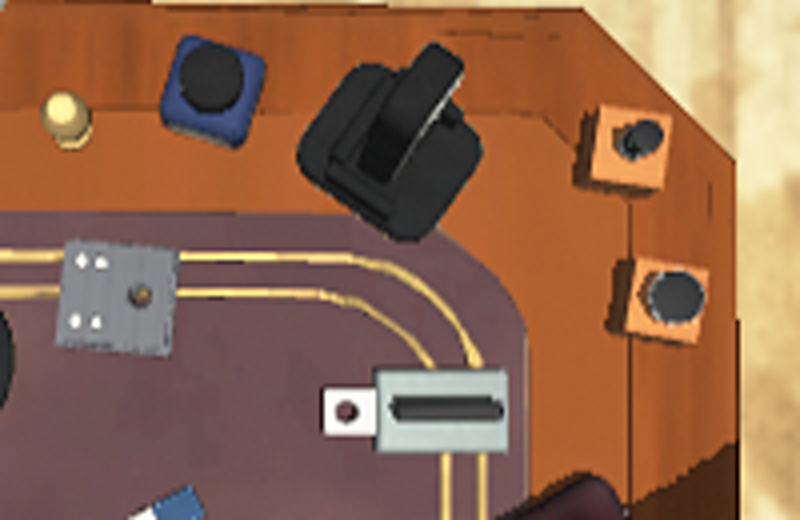

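The crop has the anchor top-face corners at (65,238), (180,250), (172,356) and (55,345), with its eye at (140,294). It also shows the keybox eye at (346,411), the handle from (390,408) to (504,410), the long knob at about (646,136) and the spare at (677,297).

```bash
python3 - <<'E'
from h import *
def c(u,v,z): return at("top",(180+(u+.5)/4-.5,105+(v+.5)/4-.5),z).round(1)
P=dict(aeye=(140,294,40),a1=(65,238,40),a2=(180,250,40),a3=(172,356,40),a4=(55,345,40),keye=(346,411,26),tip1=(323,389,26),tip2=(323,435,26),h1=(390,408,58),h2=(504,410,58),b1=(376,369,30),b2=(508,371,30),b3=(508,453,30),b4=(378,452,30),knob=(648,134,76),restA1=(600,104,40),restA2=(672,112,40),restA3=(662,193,40),restA4=(592,182,40),spare=(678,296,63),phonel=(405,240,10),phoner=(482,150,10),case=(590,480,36),ph_top=(437,45,188),ph_top2=(365,175,150))
for k,v in P.items(): print(k,c(*v))
o=arm.observe();print(R.from_quat(o["eef_rot"]).as_matrix().round(3))
E
```

```text
aeye [438.4 -54.3  40. ]
a1 [471.3  -9.5  40. ]
a2 [465.  -77.7  40. ]
a3 [401.8 -73.7  40. ]
a4 [407.6  -4.6  40. ]
keye [ 370.4 -178.2   26. ]
tip1 [ 383.5 -164.2   26. ]
tip2 [ 355.8 -164.4   26. ]
h1 [ 371.8 -201.5   58. ]
h2 [ 371.2 -268.2   58. ]
b1 [ 395.7 -195.8   30. ]
b2 [ 395.3 -275.7   30. ]
b3 [ 345.9 -275.7   30. ]
b4 [ 345.9 -197.3   30. ]
knob [ 531.2 -348.6   76. ]
restA1 [ 556.5 -329.5   40. ]
restA2 [ 552.3 -373.3   40. ]
restA3 [ 503. -367.   40.]
restA4 [ 509.1 -324.5   40. ]
spare [ 438.6 -369.5   63. ]
phonel [ 476.6 -215.3   10. ]
phoner [ 533.4 -263.    10. ]
case [ 330.2 -324.    36. ]
ph_top [ 551.3 -210.7  188. ]
ph_top2 [ 491.9 -178.2  150. ]
[[ 0.903  0.429 -0.001]
 [ 0.429 -0.903  0.002]
 [-0.    -0.002 -1.   ]]
```

```bash
python3 - <<'E'
from h import *
for uv,z in (((183,97),441),((82,340),441),((120,2),441),((177,75+100),10)): print(uv,at("top",uv,z).round(0))
for uv in ((364,155),(180,95)): print("bottom edge scene",at("scene",uv,66).round(0),at("scene",uv,441).round(0))
o=arm.observe()
print(move((410,-225,250),90,o), move((410,-225,250),-90,o))
E
```

```text
(183, 97) [506. -37. 441.]
(82, 340) [194.  84. 441.]
(120, 2) [632.  47. 441.]
(177, 175) [448.  40.  10.]
bottom edge scene [630.  60.  66.] [ 615. -589.  441.]
bottom edge scene [ 72. 238.  66.] [ 490. -549.  441.]
(array([ 273.7, -170.1,  -19.3]), array([-1.100e-01, -6.000e-02, -6.457e+01])) (array([ 273.7, -170.1,  -19.3]), array([-7.0000e-02,  1.3000e-01,  1.1543e+02]))
```

```bash
python3 - <<'E'
from h import *
print(move((420,-180,235),88))
E
```

```text
(array([ 302. , -206.4,   -4.3]), array([-1.100e-01, -6.000e-02, -6.257e+01]))
```

>>> jog_arm(
  angular=[
    [0,0,-62.6],
    [0,0,-62.6],
    [0,0,-62.6],
    [0,0,-62.6],
    [0,0,-62.6],
    [0,0,-62.6],
    [0,0,-62.6],
    [0,0,-62.6],
    [0,0,-62.6],
    [0,0,-62.6],
    [0,0,-62.6],
    [0,0,-62.6],
  ],
  offset=[
    [302,-206,-4],
    [302,-206,-4],
    [302,-206,-4],
    [302,-206,-4],
    [302,-206,-4],
    [302,-206,-4],
    [302,-206,-4],
    [302,-206,-4],
    [302,-206,-4],
    [302,-206,-4],
    [302,-206,-4],
    [302,-206,-4],
  ],
  hand=[60,60,60,60,60,60,60,60,60,60,60,60],
)

```text
clock: 1.1
ee_pos: [419.8, -181.8, 234.9]
eef_rot: [0.72, 0.694, -0.001, -0.0]
wrist_force: [-0.0, -1.2, 0.3]
opening: 51.2
grip_force: 0.0
```

>>> jog_arm(
  angular=[
    [0,0,0],
    [0,0,0],
    [0,0,0],
  ],
  offset=[
    [0,0,0],
    [0,0,0],
    [0,0,0],
  ],
  hand=[60,60,60],
)

```text
clock: 1.35
ee_pos: [419.8, -182.3, 235.1]
eef_rot: [0.72, 0.694, -0.0, -0.0]
wrist_force: [0.3, -0.7, 0.2]
opening: 51.2
grip_force: 0.0
```

```bash
python3 - <<'E'
from h import *
import cv2,pickle
o=wrist("pics/w1.png");pickle.dump(o,open("w1.pkl","wb"))
print(o["ee_pos"],o["opening"],o["joint_positions"].round(2),o["clock"])
i=cv2.imread("pics/w1.png");cv2.imwrite("pics/w1b.png",cv2.resize(i,(800,600),interpolation=cv2.INTER_CUBIC))
E
```

```text
[ 419.78377751 -182.3392347   235.11193446] 51.1961279988299 [ 0.7   0.14 -0.37  1.73  0.05  1.28  0.28] 1.35
```

View pics/w1b.png

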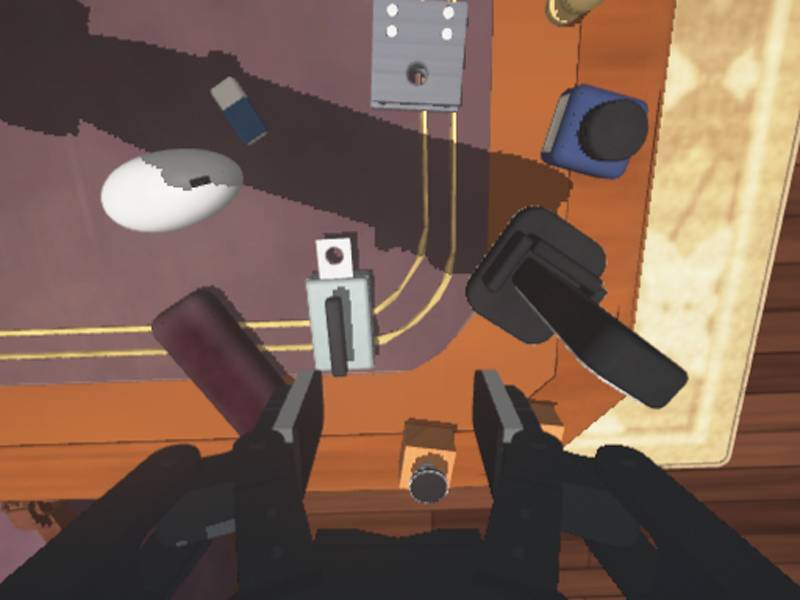

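The wrist view shows the anchor eye at (417,74) with its front edge from (371,103) to (461,106). The keybox eye is at (334,255), the tongue tip runs from (317,240) to (352,238), and the box lid corners are (306,281), (367,275), (374,366) and (314,372).

```bash
python3 - <<'E'
from h import *
import pickle
o=pickle.load(open("w1.pkl","rb"))
def c(u,v,z): return at("wrist",((u+.5)/1.5625-.5,(v+.5)/1.5625-.5),z,o).round(1)
P=dict(aeye=(417,74,40),af1=(371,103,40),af2=(461,106,40),ab2=(466,3,40),s1=(392,10,40),s2=(448,13,40),s3=(392,31,40),s4=(447,34,40),keye=(334,255,26),t1=(317,240,26),t2=(352,238,26),l1=(306,281,30),l2=(367,275,30),l3=(374,366,30),l4=(314,372,30),h1=(337,292,58),h2=(338,372,58))
for k,v in P.items(): print(k,c(*v))
for n in ("top",):
  import cv2
  # subpixel white screws in top
  i=cv2.imread("pics/top0.png");
  m=(i.min(2)>215).astype('uint8');n_,l,s,ce=cv2.connectedComponentsWithStats(m)
  for k in range(1,n_):
    if 190<ce[k][0]<235 and 160<ce[k][1]<200: print("top",ce[k],s[k][4],at("top",ce[k],40).round(1))
i=cv2.imread("pics/w1.png");m=(i.min(2)>215).astype('uint8');n_,l,s,ce=cv2.connectedComponentsWithStats(m)
for k in range(1,n_):
    if 240<ce[k][0]<300 and ce[k][1]<40: print("w",ce[k],s[k][4],at("wrist",ce[k],40,o).round(1))
E
```

```text
aeye [436.8 -55.   40. ]
af1 [405.1 -71.7  40. ]
af2 [466.2 -75.8  40. ]
ab2 [469.1 -14.9  40. ]
s1 [421.6 -17.   40. ]
s2 [457.6 -20.1  40. ]
s3 [421.1 -29.   40. ]
s4 [456.9 -32.   40. ]
keye [ 369.4 -178.7   26. ]
t1 [ 357.2 -166.4   26. ]
t2 [ 384.4 -165.9   26. ]
l1 [ 346.4 -197.8   30. ]
l2 [ 394.6 -194.7   30. ]
l3 [ 395.9 -273.3   30. ]
l4 [ 345.3 -277.    30. ]
h1 [ 374.2 -199.4   58. ]
h2 [ 370.  -263.8   58. ]
top [199.75 170.  ] 4 [457.4 -18.9  40. ]
top [204.5 170.5] 4 [456.3 -30.1  40. ]
top [198.4 184.8] 5 [422.1 -16.2  40. ]
top [203.5 185.5] 4 [420.6 -28.2  40. ]
w [250.57142857   5.94285714] 35 [421.5 -16.8  40. ]
w [286.54054054   7.62162162] 37 [457.6 -19.6  40. ]
w [250.42857143  19.22857143] 35 [420.9 -28.6  40. ]
w [285.61111111  21.13888889] 36 [456.6 -31.6  40. ]
```

```bash
python3 - <<'E'
from h import *
print(move((371,-236,110),90),move((371,-236,37),90))
E
```

```text
(array([-55.7, -46.9, 125.2]), array([-0.02,  0.  , -2.12])) (array([-55.7, -46.8, 198.2]), array([-0.02,  0.  , -2.12]))
```

>>> jog_arm(
  angular=[
    [0,0,-2],
    [0,0,-2],
    [0,0,-2],
    [0,0,-2],
    [0,0,-2],
    [0,0,-2],
    [0,0,-2],
    [0,0,-2],
    [0,0,-2],
    [0,0,-2],
    [0,0,-2],
    [0,0,-2],
  ],
  offset=[
    [-28,-23,30],
    [-56,-47,60],
    [-56,-47,90],
    [-56,-47,125],
    [-56,-47,145],
    [-56,-47,165],
    [-56,-47,180],
    [-56,-47,190],
    [-56,-47,195],
    [-56,-47,198],
    [-56,-47,198],
    [-56,-47,198],
  ],
  hand=[50,50,50,50,50,50,50,50,50,50,50,50],
)

```text
clock: 2.4
ee_pos: [372.2, -235.8, 38.0]
eef_rot: [0.707, 0.707, 0.0, 0.001]
wrist_force: [0.3, -0.4, 0.6]
opening: 42.6
grip_force: 0.0
```

>>> jog_arm(
  angular=[
    [0,0,0],
    [0,0,0],
    [0,0,0],
    [0,0,0],
    [0,0,0],
    [0,0,0],
    [0,0,0],
    [0,0,0],
  ],
  offset=[
    [0,0,0],
    [0,0,0],
    [0,0,0],
    [0,0,0],
    [0,0,0],
    [0,0,0],
    [0,0,0],
    [0,0,0],
  ],
  hand=[30,20,10,5,5,5,5,5],
  grip_force=40,
)

```text
clock: 3.07
ee_pos: [371.5, -235.6, 37.8]
eef_rot: [0.707, 0.707, -0.0, 0.0]
wrist_force: [-1.8, 1.1, 5.4]
opening: 10.7
grip_force: 43.5
```

```bash
python3 - <<'E'
from h import *
import cv2
o=wrist("pics/w2.png")
print(o)
print(move((428.2,-163,37),85.4,o))
i=cv2.imread("pics/w2.png");cv2.imwrite("pics/w2b.png",cv2.resize(i,(800,600),interpolation=cv2.INTER_CUBIC))
E
```

```text
{'clock': 3.0667, 'joint_positions': array([ 0.77508231,  0.33058921, -0.29615895,  2.04007301,  0.13455694,
        0.78866467,  0.39929079]), 'joint_vel': array([-9.35369499e-04, -5.89565987e-04, -2.49911509e-05, -9.46528143e-04,
        2.99404036e-04, -7.56061442e-04,  1.85213083e-04]), 'joint_torque': array([ -0.46079915, -29.37663138,  -2.24464528, -16.33063495,
        -0.09812717,  -0.67668881,   0.03027013]), 'ee_pos': array([ 371.54052263, -235.60176948,   37.75997608]), 'eef_rot': array([ 7.07006134e-01,  7.07207371e-01, -1.75741905e-04,  1.73764412e-04]), 'wrist_force': array([-1.78143329,  1.0510584 ,  5.39755545]), 'torque': array([0.14021794, 0.35514618, 0.02487485]), 'grip_force': 43.455896973609924, 'opening': 10.672765989027488}
(array([72.6, 56.7,  0.7]), array([0.  , 0.03, 4.62]))
```

View pics/w2b.png

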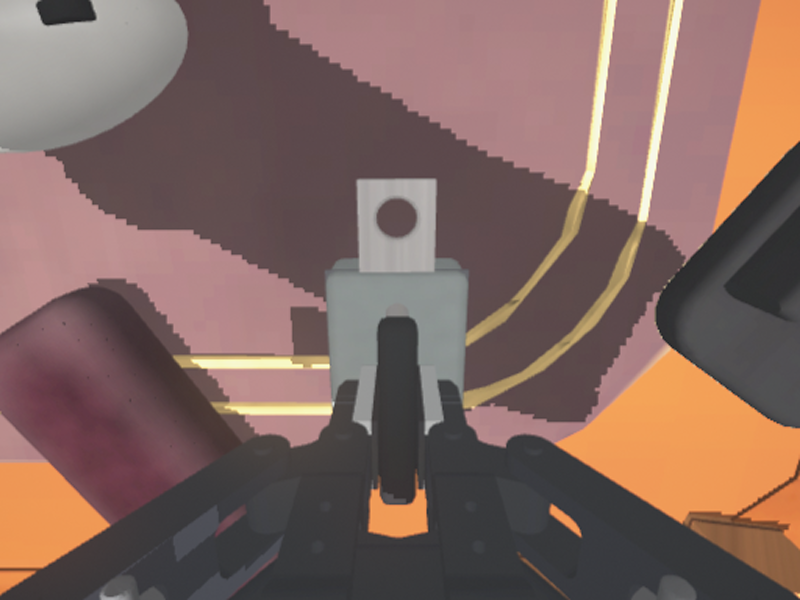

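The box is held squarely by the handle, and the tongue eye is at (396,217).

```bash
python3 - <<'E'
from h import *
o=arm.observe()
e=at("wrist",(396.5/1.5625-.5,217.5/1.5625-.5),26,o);print(e)
print("tool",R.from_quat(o["eef_rot"]).inv().apply(e-o["ee_pos"]))
E
```

```text
[ 370.30984215 -178.18100848   26.        ]
tool [57.45087053 -1.20850106 11.73811508]
```

>>> jog_arm(
  angular=[
    [0,0,0.5],
    [0,0,1],
    [0,0,1.5],
    [0,0,2],
    [0,0,2.5],
    [0,0,3],
    [0,0,3.5],
    [0,0,4],
    [0,0,4.6],
    [0,0,4.6],
    [0,0,4.6],
    [0,0,4.6],
  ],
  offset=[
    [7,5,0],
    [15,11,0],
    [23,17,0],
    [31,24,0],
    [39,30,0],
    [47,36,0],
    [55,42,0],
    [63,49,0],
    [69,54,0],
    [72.5,56.5,0],
    [72.5,56.5,0],
    [72.5,56.5,0],
  ],
  hand=[5,5,5,5,5,5,5,5,5,5,5,5],
)

```text
clock: 4.12
ee_pos: [428.7, -163.4, 37.7]
eef_rot: [0.735, 0.678, 0.0, 0.001]
wrist_force: [-1.8, -2.1, 3.8]
opening: 10.9
grip_force: 43.3
```

```bash
python3 - <<'E'
from h import *
import cv2
o=wrist("pics/w3.png")
print(o["ee_pos"],o["eef_rot"],o["wrist_force"])
i=cv2.imread("pics/w3.png");cv2.imwrite("pics/w3b.png",cv2.resize(i,(800,600),interpolation=cv2.INTER_CUBIC))
E
```

```text
[ 428.68563652 -163.41778937   37.71732229] [7.34749617e-01 6.78337833e-01 2.54604622e-04 8.47862686e-04] [-1.82982298 -2.09144131  3.8411063 ]
```

View pics/w3b.png

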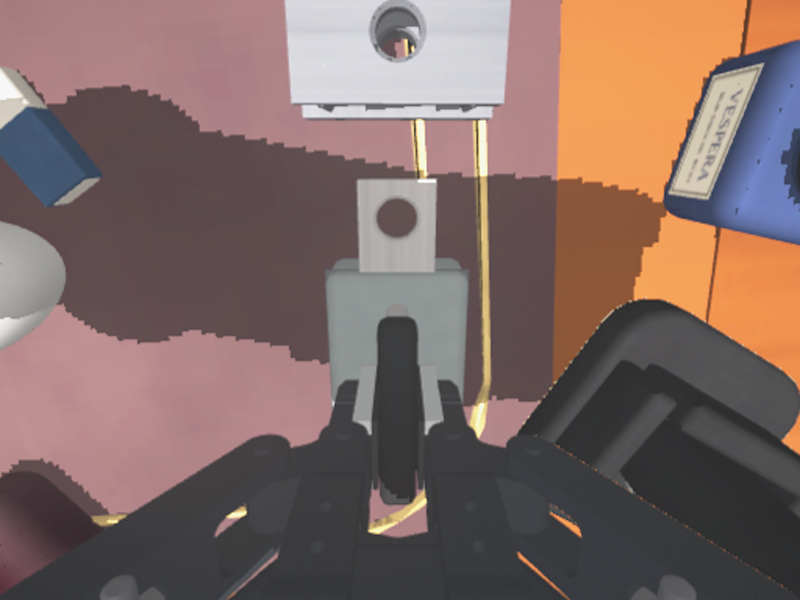

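The tongue eye is at (396,217). It lines up with the anchor eye at (398,30), and the anchor's front edge runs from (290,103) to (505,104), so the box is square to the slot.

```bash
python3 - <<'E'
from h import *
o=arm.observe();Q=R.from_quat(o["eef_rot"]).inv()
for n,u,v,z in (("eye",396.5,217.5,26),("a",398,31,40),("f1",290,103,40),("f2",505,104,40)):
    e=at("wrist",(u/1.5625-.5,v/1.5625-.5),z,o);print(n,e.round(1),Q.apply(e-o["ee_pos"]).round(1))
E
```

```text
eye [ 432.1 -106.1   26. ] [57.4 -1.2 11.7]
a [436.7 -54.3  40. ] [109.3  -0.7  -2.4]
f1 [404.9 -69.8  40. ] [ 91.4 -31.2  -2.4]
f2 [465.4 -74.9  40. ] [91.1 29.6 -2.3]
```

>>> jog_arm(
  angular=[
    [0,0,0],
    [0,0,0],
    [0,0,0],
    [0,0,0],
    [0,0,0],
    [0,0,0],
    [0,0,0],
    [0,0,0],
    [0,0,0],
    [0,0,0],
    [0,0,0],
    [0,0,0],
  ],
  offset=[
    [5,0.4,0],
    [11,0.4,0],
    [17,0.4,0],
    [22,0.4,0],
    [27,0.4,0],
    [32,0.4,0],
    [37,0.4,0],
    [41,0.4,0],
    [45,0.4,0],
    [48,0.4,0],
    [50,0.4,0],
    [50,0.4,0],
  ],
  hand=[5,5,5,5,5,5,5,5,5,5,5,5],
)

```text
clock: 5.17
ee_pos: [432.8, -112.9, 37.7]
eef_rot: [0.735, 0.679, 0.0, 0.001]
wrist_force: [-0.2, -3.8, 7.1]
opening: 11.2
grip_force: 43.5
```

>>> jog_arm(
  angular=[
    [0,0,0],
    [0,0,0],
    [0,0,0],
    [0,0,0],
  ],
  offset=[
    [1,0,0],
    [2,0,0],
    [2.5,0,0],
    [2.5,0,0],
  ],
  hand=[5,5,5,5],
)

```text
clock: 5.5
ee_pos: [432.9, -112.8, 37.7]
eef_rot: [0.735, 0.678, -0.001, 0.001]
wrist_force: [-1.7, -7.7, 5.6]
opening: 10.6
grip_force: 43.4
```

>>> jog_arm(
  angular=[
    [0,0,0],
    [0,0,0],
    [0,0,0],
    [0,0,0],
  ],
  offset=[
    [1,0,0],
    [2,0,0],
    [3,0,0],
    [3,0,0],
  ],
  hand=[5,5,5,5],
)

```text
clock: 5.83
ee_pos: [432.9, -112.5, 38.0]
eef_rot: [0.736, 0.677, -0.002, 0.003]
wrist_force: [-1.7, -12.6, 5.8]
opening: 10.9
grip_force: 43.5
```

```bash
python3 - <<'E'
from h import *
import cv2
o=wrist("pics/w4.png")
print(o["ee_pos"],o["eef_rot"],o["wrist_force"])
i=cv2.imread("pics/w4.png");cv2.imwrite("pics/w4b.png",cv2.resize(i[60:310,150:360],None,fx=2.4,fy=2.4,interpolation=cv2.INTER_CUBIC))
E
```

```text
[ 432.90049256 -112.45757615   37.99262753] [ 0.73554346  0.67746932 -0.00195872  0.00270144] [ -1.67736614 -12.57510154   5.75559897]
```

View pics/w4b.png

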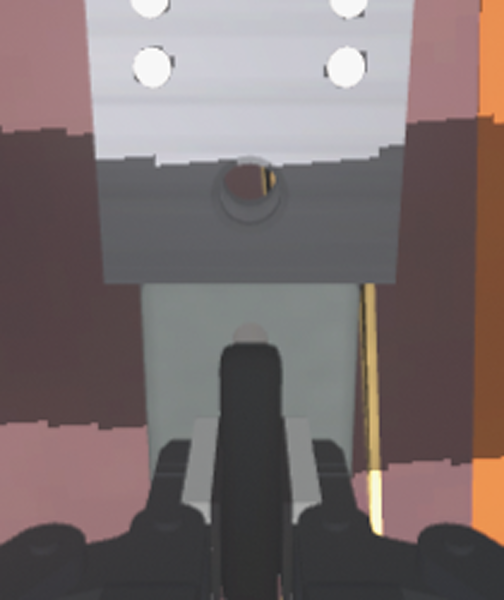

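The eyes line up: the desk shows through the hole at (250,185). The box end is at the plate's front edge, and the push force climbs without any more motion, so the tongue is against the stop. I'll ease off, let go and go up.

>>> jog_arm(
  angular=[
    [0,0,0],
    [0,0,0],
    [0,0,0],
    [0,0,0],
    [0,0,0],
    [0,0,0],
    [0,0,0],
    [0,0,0],
    [0,0,0],
    [0,0,0],
    [0,0,0],
    [0,0,0],
  ],
  offset=[
    [-1.5,0,0],
    [-3,0,0],
    [-3,0,0],
    [-3,0,0],
    [-3,0,0],
    [-3,0,0],
    [-3,0,0],
    [-3,0,-10],
    [-3,0,-30],
    [-3,0,-60],
    [-3,0,-95],
    [-3,0,-135],
  ],
  hand=[5,5,15,25,35,35,35,35,35,35,35,35],
)

```text
clock: 6.88
ee_pos: [431.2, -109.7, 173.2]
eef_rot: [0.734, 0.679, -0.001, -0.001]
wrist_force: [1.3, -1.4, -0.1]
opening: 30.2
grip_force: 0.0
```

```bash
python3 - <<'E'
from h import *
o=arm.observe();print(o["ee_pos"],o["opening"])
print(move((432,-113,250),10,o),move((480,-370,250),10,o),move((480,-365,220),10,o))
E
```

```text
[ 431.15637195 -109.68877076  173.24476882] 30.175971916070377
(array([ -3.1,   0.9, -76.8]), array([-1.900e-01,  6.000e-02,  7.548e+01])) (array([-255.6,   69. ,  -77.2]), array([-1.900e-01,  6.000e-02,  7.548e+01])) (array([-250.6,   68.7,  -47.2]), array([-1.900e-01,  6.000e-02,  7.548e+01]))
```

>>> jog_arm(
  angular=[
    [0,0,0],
    [0,0,7],
    [0,0,14],
    [0,0,21],
    [0,0,28],
    [0,0,35],
    [0,0,42],
    [0,0,49],
    [0,0,56],
    [0,0,63],
    [0,0,70],
    [0,0,75.5],
  ],
  offset=[
    [0,0,-40],
    [0,0,-70],
    [-15,4,-77],
    [-45,12,-77],
    [-80,20,-77],
    [-115,30,-77],
    [-150,40,-77],
    [-185,50,-77],
    [-215,60,-77],
    [-240,68,-77],
    [-250,72,-77],
    [-250,74,-77],
  ],
  hand=[40,40,40,40,40,40,40,40,40,40,40,40],
)

```text
clock: 7.88
ee_pos: [485.3, -369.4, 249.0]
eef_rot: [0.997, 0.081, -0.001, 0.001]
wrist_force: [-0.4, -0.1, -1.2]
opening: 34.3
grip_force: 0.0
```

>>> jog_arm(
  angular=[
    [0,0,0],
    [0,0,0],
    [0,0,0],
  ],
  offset=[
    [0,0,0],
    [0,0,0],
    [0,0,0],
  ],
  hand=[40,40,40],
)

```text
clock: 8.13
ee_pos: [486.7, -364.5, 249.7]
eef_rot: [0.996, 0.088, 0.0, -0.0]
wrist_force: [-0.0, -0.2, -0.2]
opening: 33.9
grip_force: 0.0
```

```bash
python3 - <<'E'
from h import *
import cv2
o=wrist("pics/w5.png")
print(o["ee_pos"],o["eef_rot"],o["joint_positions"].round(2),o["clock"])
i=cv2.imread("pics/w5.png");cv2.imwrite("pics/w5b.png",cv2.resize(i,(800,600),interpolation=cv2.INTER_CUBIC))
E
```

```text
[ 486.67891363 -364.52439882  249.71452519] [ 9.96090539e-01  8.83374230e-02  2.23577571e-04 -2.97481925e-04] [ 0.65  0.43 -0.05  1.3   0.02  1.41 -0.79] 8.1333
```

View pics/w5b.png

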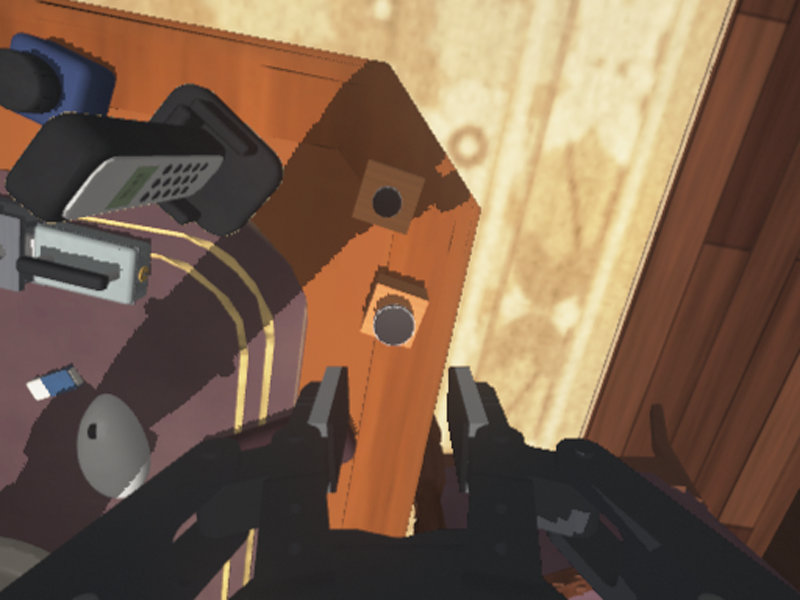

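The long knob's top is at (387,202), in a rest with corners (367,160), (425,178), (407,235) and (353,214). The spare is at (394,325).

```bash
python3 - <<'E'
from h import *
import cv2
o=arm.observe()
print(o["ee_pos"])
for u,v,z in ((387,202,76),(394,325,63),(367,160,40),(425,178,40),(407,235,40),(353,214,40)): print(at("wrist",((u+.5)/1.5625-.5,(v+.5)/1.5625-.5),z,o).round(1))
# knob blob
g=cv2.cvtColor(cv2.imread("pics/w5.png"),cv2.COLOR_BGR2GRAY)[115:145,230:265]
n,l,s,c=cv2.connectedComponentsWithStats((g<50).astype('uint8'))
for k in range(1,n):
  if s[k][4]>60: p=c[k]+[230,115];print(p,s[k],at("wrist",p,76,o).round(1))
print(move((531.5,-348.6,110),10,o),move((531.5,-348.6,46),10,o))
E
```

```text
[ 486.65509766 -364.57921954  249.76316147]
[ 530.6 -349.7   76. ]
[ 438.7 -370.6   63. ]
[ 554.2 -329.9   40. ]
[ 549.2 -374.4   40. ]
[ 504.9 -369.    40. ]
[ 513.5 -325.6   40. ]
[246.97816594 129.48034934] [  9   6  17  18 229] [ 530.1 -349.2   76. ]
(array([ 46.9,  -7.8, 139.8]), array([-0.02, -0.03,  0.11])) (array([ 46.8,  -7.8, 203.8]), array([-0.02, -0.03,  0.11]))
```

>>> jog_arm(
  angular=[
    [0,0,0],
    [0,0,0],
    [0,0,0],
    [0,0,0],
    [0,0,0],
    [0,0,0],
    [0,0,0],
    [0,0,0],
    [0,0,0],
    [0,0,0],
    [0,0,0],
    [0,0,0],
  ],
  offset=[
    [23,-4,20],
    [45.8,-7.2,50],
    [45.8,-7.2,80],
    [45.8,-7.2,105],
    [45.8,-7.2,130],
    [45.8,-7.2,150],
    [45.8,-7.2,165],
    [45.8,-7.2,178],
    [45.8,-7.2,188],
    [45.8,-7.2,196],
    [45.8,-7.2,200.5],
    [45.8,-7.2,200.5],
  ],
  hand=[40,40,40,40,40,40,40,40,40,40,40,40],
)

```text
clock: 9.18
ee_pos: [529.9, -350.2, 48.1]
eef_rot: [0.996, 0.087, -0.001, -0.0]
wrist_force: [0.1, 0.1, -0.9]
opening: 34.3
grip_force: 0.0
```

>>> jog_arm(
  angular=[
    [0,0,0],
    [0,0,0],
    [0,0,0],
    [0,0,0],
    [0,0,0],
    [0,0,0],
    [0,0,0],
    [0,0,0],
  ],
  offset=[
    [0,0,0],
    [0,0,0],
    [0,0,0],
    [0,0,0],
    [0,0,0],
    [0,0,0],
    [0,0,0],
    [0,0,0],
  ],
  hand=[35,28,20,15,15,15,15,15],
  grip_force=40,
)

```text
clock: 9.85
ee_pos: [531.0, -350.7, 49.9]
eef_rot: [0.996, 0.087, 0.001, 0.0]
wrist_force: [-0.9, 2.1, 4.4]
opening: 18.5
grip_force: 39.2
```

>>> jog_arm(
  angular=[
    [0,0,0],
    [0,0,0],
    [0,0,0],
    [0,0,0],
    [0,0,0],
    [0,0,0],
    [0,0,0],
    [0,0,0],
    [0,0,0],
    [0,0,0],
    [0,0,0],
    [0,0,0],
  ],
  offset=[
    [0,0,-5],
    [0,0,-12],
    [0,0,-20],
    [0,0,-30],
    [0,0,-40],
    [0,0,-55],
    [0,0,-80],
    [0,0,-110],
    [0,0,-140],
    [0,0,-170],
    [0,0,-195],
    [0,0,-205],
  ],
  hand=[15,15,15,15,15,15,15,15,15,15,15,15],
)

```text
clock: 10.85
ee_pos: [532.0, -351.9, 259.9]
eef_rot: [0.996, 0.086, 0.004, 0.003]
wrist_force: [1.0, -0.5, 0.4]
opening: 18.7
grip_force: 39.1
```

```bash
python3 - <<'E'
from h import *
o=arm.observe();print(o["ee_pos"],o["opening"],o["joint_positions"].round(2))
e=np.array((436.9,-55.0));print(move((420,-250,255),50,o),move((*e,140),85.4,o),move((*e,255),85.4,o))
E
```

```text
[ 531.99545602 -351.8855638   259.88919644] 18.737325535016815 [ 0.59  0.48 -0.05  1.2   0.03  1.46 -0.86]
(array([ -92.8, -119.7,    3.5]), array([  0.49,  -0.25, -40.08])) (array([ -43.4, -309.6,  117.6]), array([  0.58,  -0.09, -75.48])) (array([ -42.6, -308.9,    2.6]), array([  0.58,  -0.09, -75.48]))
```

>>> jog_arm(
  angular=[
    [0,0,-7],
    [0,0,-14],
    [0,0,-21],
    [0,0,-28],
    [0,0,-35],
    [0,0,-42],
    [0,0,-49],
    [0,0,-56],
    [0,0,-63],
    [0,0,-70],
    [0,0,-75.5],
    [0,0,-75.5],
  ],
  offset=[
    [-20,-25,0],
    [-45,-55,0],
    [-70,-88,0],
    [-90,-115,0],
    [-88,-145,0],
    [-82,-175,0],
    [-75,-205,0],
    [-66,-235,0],
    [-57,-265,0],
    [-49,-290,0],
    [-43,-309,0],
    [-43,-309,0],
  ],
  hand=[15,15,15,15,15,15,15,15,15,15,15,15],
)

```text
clock: 11.85
ee_pos: [434.7, -47.8, 253.8]
eef_rot: [0.731, 0.683, 0.001, -0.001]
wrist_force: [0.5, 0.4, -0.4]
opening: 18.3
grip_force: 39.1
```

>>> jog_arm(
  angular=[
    [0,0,0],
    [0,0,0],
    [0,0,0],
    [0,0,0],
    [0,0,0],
    [0,0,0],
    [0,0,0],
    [0,0,0],
  ],
  offset=[
    [0,0,0],
    [0,0,30],
    [0,0,60],
    [0,0,90],
    [0,0,115],
    [0,0,135],
    [0,0,140],
    [0,0,140],
  ],
  hand=[15,15,15,15,15,15,15,15],
)

```text
clock: 12.52
ee_pos: [432.9, -55.1, 112.2]
eef_rot: [0.736, 0.677, -0.002, -0.002]
wrist_force: [0.6, 0.1, 0.5]
opening: 18.7
grip_force: 39.2
```

```bash
python3 - <<'E'
from h import *
import cv2
o=wrist("pics/w6.png")
print(o["ee_pos"],o["opening"],o["clock"]);e=(436.9,-55)
print(move((*e,100),85.4,o))
print("tip px",px("wrist",o["ee_pos"]+[0,0,-46],o))
i=cv2.imread("pics/w6.png");cv2.imwrite("pics/w6b.png",cv2.resize(i[100:340,140:380],None,fx=2.5,fy=2.5,interpolation=cv2.INTER_CUBIC))
E
```

```text
[432.90608042 -55.06700969 112.24954088] 18.734210112459447 12.5167
(array([ 0.4,  4. , 12.2]), array([-0.26,  0.02, -0.14]))
tip px [255.49524606 215.46660476]
```

View pics/w6b.png

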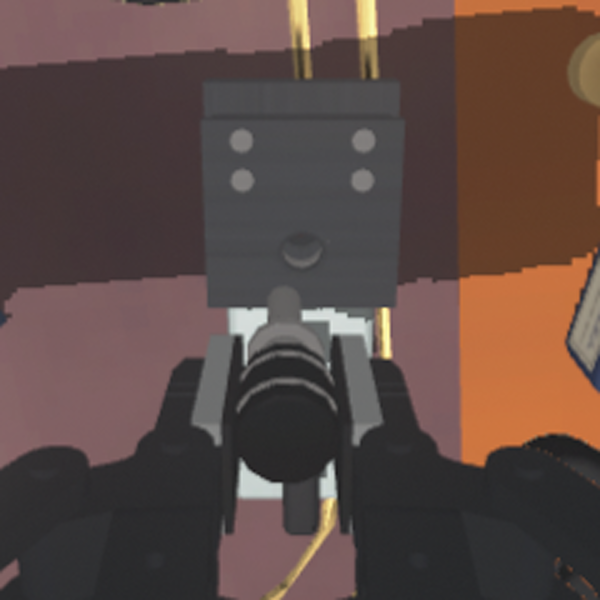

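The anchor eye is at crop (302,248) and the pin tip at about (284,289), so the pin needs a few mm sideways. The pin hangs close to straight. I'll compare the two in world coordinates.

```bash
python3 - <<'E'
from h import *
o=arm.observe();Q=R.from_quat(o["eef_rot"]);print(o["ee_pos"],(Q.as_matrix()[:,2]).round(4))
def c(u,v,z): e=at("wrist",(140+(u+.5)/2.5-.5,100+(v+.5)/2.5-.5),z,o);print(z,e.round(1),Q.inv().apply(e-o["ee_pos"]).round(1))
c(302,248,40);c(241,141,40);c(363,141,40);c(242,181,40);c(362,181,40)
c(207,307,40);c(396,307,40)
c(284,291,67);c(284,310,75);c(288,440,128)
import cv2
g=cv2.imread("pics/w6.png");g=cv2.cvtColor(g,cv2.COLOR_BGR2GRAY)
for r in range(212,232,2): print(r,g[r,240:270])
E
```

```text
[434.46159787 -54.86168501 113.73880276] [-9.e-04 -3.e-04 -1.e+00]
40 [438.8 -52.7  40. ] [ 2.5  4.2 73.7]
40 [423.2 -17.5  40. ] [ 36.3 -14.2  73.7]
40 [459.5 -20.5  40. ] [36.3 22.2 73.7]
40 [422.3 -29.8  40. ] [ 24.  -14.1  73.7]
40 [458.6 -32.7  40. ] [24.  22.3 73.7]
40 [406.9 -70.2  40. ] [-17.5 -26.1  73.8]
40 [467.3 -75.2  40. ] [-17.5  34.5  73.7]
67 [433.  -55.5  67. ] [-0.8 -1.3 46.7]
75 [432.9 -57.7  75. ] [-3.  -1.3 38.7]
128 [433.5 -62.8 128. ] [ -8.   -0.3 -14.3]
212 [76 77 76 76 77 76 77 76 76 76 76 76 76 76 76 76 76 76 77 76 77 76 76 77
 76 76 76 76 77 76]
214 [76 77 76 76 77 76 76 76 76 76 78 84 85 87 88 82 79 76 76 76 76 77 76 76
 76 76 76 76 76 76]
216 [74 75 75 75 75 75 76 76 81 92 96 97 98 98 97 97 97 93 87 75 75 74 75 75
 74 75 75 75 76 75]
218 [75 75 74 75 75 74 77 85 92 95 96 97 98 98 98 97 97 96 95 88 75 75 75 75
 75 75 75 75 76 75]
220 [76 75 75 75 76 75 79 89 94 96 97 98 99 98 98 98 97 97 95 92 81 76 75 76
 75 75 76 76 75 75]
222 [75 76 76 76 76 76 80 89 95 96 98 98 98 98 98 98 97 96 95 92 85 77 76 76
 76 77 76 76 76 76]
224 [198 213 213 214 215 214 199 117  95  96  98  98  98  98  99  98  97  96
  96 101 138 192 192 191 190 189 195 207 195 212]
226 [219 218 218 218 218 218 202 103  94  96  96  94  98  99  99  98  98  97
  96  94 136 216 216 217 217 216 217 216 216 217]
228 [219 218 218 217 218 217 202  95  99 101 102 103 102 102 103 103 103 103
 100 103 120 155 155 155 155 155 155 156 156 156]
230 [217 217 211 175 146 119 103 106 117 120 127 125 124 124 123 124 123 124
 123 119 109 102 101 101 103 106 106 106 106 107]
```

>>> jog_arm(
  angular=[
    [0,0,0],
    [0,0,0],
    [0,0,0],
    [0,0,0],
    [0,0,0],
    [0,0,0],
    [0,0,0],
    [0,0,0],
  ],
  offset=[
    [0,1,5],
    [0.5,2,10],
    [1,3,15],
    [1,3,17],
    [1,3,17],
    [1,3,17],
    [1,3,17],
    [1,3,17],
  ],
  hand=[15,15,15,15,15,15,15,15],
)

```text
clock: 13.23
ee_pos: [438.0, -52.9, 97.0]
eef_rot: [0.735, 0.678, 0.0, 0.0]
wrist_force: [-0.1, -0.8, -0.5]
opening: 18.7
grip_force: 39.2
```

```bash
python3 - <<'E'
from h import *
import cv2,pickle
o=wrist("pics/w7.png");o2=arm.observe();pickle.dump(o,open("w7.pkl","wb"))
print(o["ee_pos"],o2["ee_pos"],o["eef_rot"],o["wrist_force"])
e=np.array([436.9,-55,40]); print("eye px",px("wrist",e,o),"tip px",px("wrist",o["ee_pos"]+[0,0,-46],o))
i=cv2.imread("pics/w7.png");cv2.imwrite("pics/w7b.png",cv2.resize(i[110:260,170:340],(680,600),interpolation=cv2.INTER_CUBIC))
E
```

```text
[437.95112492 -52.92753926  97.02517895] [437.9262567  -52.92325806  97.01129748] [7.34713266e-01 6.78377726e-01 1.39405330e-04 2.40822568e-04] [-0.10201092 -0.77927868 -0.5042984 ]
eye px [253.90176237 212.43708521] tip px [255.1625112  215.48034385]
```

View pics/w7b.png

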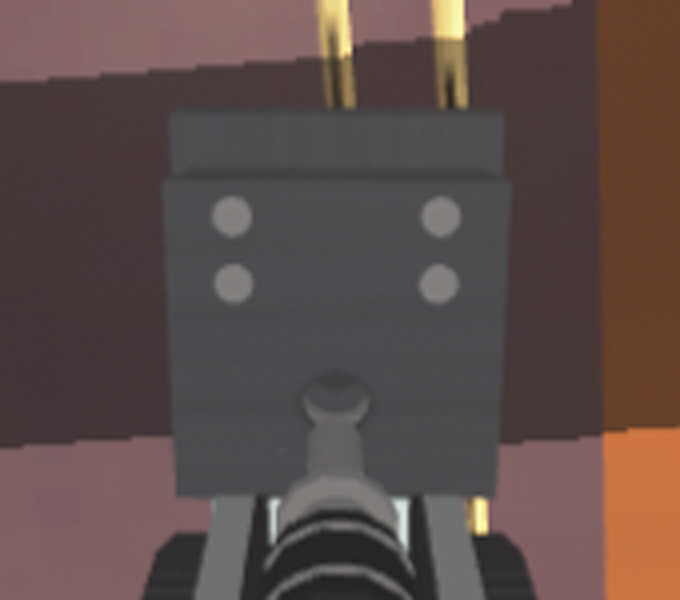

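The arm has settled. The anchor eye is at crop (336,398) and the shank at column 334, so sideways is within 0.5 mm. What is left is the fore-aft offset.

```bash
python3 - <<'E'
from h import *
import cv2,pickle
o=pickle.load(open("w7.pkl","rb"));Q=R.from_quat(o["eef_rot"])
def c(n,u,v,z): e=at("wrist",(170+(u+.5)/4-.5,110+(v+.5)/4-.5),z,o);print(n,e.round(1),Q.inv().apply(e-o["ee_pos"]).round(1))
c("eye",336,398,40);c("eyetop",336,371,40);c("eyebot",336,427,40)
for u,v in((232,216),(440,216),(233,283),(439,283)):c("screw",u,v,40)
c("f1",178,495,40);c("f2",495,495,40);c("b1",163,180,40);c("b2",511,180,40)
c("tipedge",334,414,51); c("shank",334,440,60)
g=cv2.cvtColor(cv2.imread("pics/w7.png"),cv2.COLOR_BGR2GRAY)
print(g[198:236:1,253])
# knob outline, dark blob: bottom edge and sides
d=cv2.cvtColor(cv2.imread("pics/w7.png"),cv2.COLOR_BGR2GRAY)
print("col",list(d[225:310:2,255]))
for z in (123,):
  for x in (-2,0,2):
    p=o["ee_pos"]+Q.apply([x,0,-26]); 
    print(x,px("wrist",p,o),px("wrist",p+Q.apply([-10,0,0]),o),px("wrist",p+Q.apply([10,0,0]),o))
E
```

```text
eye [436.9 -52.4  40. ] [ 0.5 -1.1 57. ]
eyetop [437.3 -47.2  40. ] [ 5.7 -1.1 57. ]
eyebot [436.4 -58.1  40. ] [-5.3 -1.1 57. ]
screw [421.6 -17.3  40. ] [ 34.2 -19.1  57. ]
screw [457.6 -20.2  40. ] [34.2 16.9 57. ]
screw [420.5 -29.3  40. ] [ 22.2 -19.3  57. ]
screw [456.8 -32.2  40. ] [22.2 17.1 57. ]
f1 [405.9 -69.4  40. ] [-19.  -30.7  57. ]
f2 [465.  -74.2  40. ] [-19.   28.7  57. ]
b1 [410.5 -10.1  40. ] [ 40.5 -30.8  57. ]
b2 [470.1 -14.8  40. ] [40.5 29.  57. ]
tipedge [436.7 -51.1  51. ] [ 1.8 -1.4 46. ]
shank [436.6 -52.1  60. ] [ 0.7 -1.4 37. ]
[ 75  74  75  74  69  66  65  64  64  69  73  75  76  75  75  91  98  99
  98  98  99  99  99  98  98  99  99  99  98 100 103 113 124 126 125 125
 110 103]
col [np.uint8(98), np.uint8(103), np.uint8(113), np.uint8(126), np.uint8(125), np.uint8(102), np.uint8(69), np.uint8(48), np.uint8(119), np.uint8(38), np.uint8(39), np.uint8(39), np.uint8(38), np.uint8(89), np.uint8(83), np.uint8(38), np.uint8(38), np.uint8(47), np.uint8(42), np.uint8(43), np.uint8(42), np.uint8(43), np.uint8(42), np.uint8(42), np.uint8(43), np.uint8(43), np.uint8(42), np.uint8(41), np.uint8(42), np.uint8(42), np.uint8(42), np.uint8(41), np.uint8(41), np.uint8(42), np.uint8(55), np.uint8(65), np.uint8(66), np.uint8(66), np.uint8(65), np.uint8(65), np.uint8(66), np.uint8(65), np.uint8(65)]
-2 [255.65309734 279.13811847] [255.62038938 297.36607288] [255.68731515 260.06872998]
0 [255.65981683 275.39338612] [255.626815   293.78511165] [255.69434914 256.14872926]
2 [255.66659751 271.61455333] [255.63329783 290.17226717] [255.70144868 252.19220049]
```

>>> jog_arm(
  angular=[
    [0,0,0],
    [0,0,0],
    [0,0,0],
    [0,0,0],
    [0,0,0],
    [0,0,0],
    [0,0,0],
    [0,0,0],
    [0,0,0],
    [0,0,0],
  ],
  offset=[
    [-0.7,0,2],
    [-0.7,0,4],
    [-0.7,0,6],
    [-0.7,0,8],
    [-0.7,0,10],
    [-0.7,0,12],
    [-0.7,0,14],
    [-0.7,0,16],
    [-0.7,0,18],
    [-0.7,0,18],
  ],
  hand=[15,15,15,15,15,15,15,15,15,15],
)

```text
clock: 14.12
ee_pos: [437.3, -53.6, 78.3]
eef_rot: [0.735, 0.678, -0.0, -0.0]
wrist_force: [-0.1, -0.4, -0.6]
opening: 18.9
grip_force: 39.2
```

>>> jog_arm(
  angular=[
    [0,0,0],
    [0,0,0],
    [0,0,0],
    [0,0,0],
    [0,0,0],
    [0,0,0],
    [0,0,0],
    [0,0,0],
    [0,0,0],
    [0,0,0],
  ],
  offset=[
    [0,0,2],
    [0,0,4],
    [0,0,6],
    [0,0,8],
    [0,0,10],
    [0,0,12],
    [0,0,14],
    [0,0,16],
    [0,0,18],
    [0,0,18],
  ],
  hand=[15,15,15,15,15,15,15,15,15,15],
)

```text
clock: 14.95
ee_pos: [437.4, -53.6, 60.4]
eef_rot: [0.735, 0.678, -0.0, -0.0]
wrist_force: [0.9, 0.6, -0.9]
opening: 18.9
grip_force: 39.2
```

Still free; the tip is now past the tongue. Next is down to the collar.

>>> jog_arm(
  angular=[
    [0,0,0],
    [0,0,0],
    [0,0,0],
    [0,0,0],
    [0,0,0],
    [0,0,0],
    [0,0,0],
    [0,0,0],
  ],
  offset=[
    [0,0,2],
    [0,0,4],
    [0,0,6],
    [0,0,8],
    [0,0,9],
    [0,0,10],
    [0,0,10.5],
    [0,0,10.5],
  ],
  hand=[15,15,15,15,15,15,15,15],
)

```text
clock: 15.62
ee_pos: [437.6, -53.6, 50.2]
eef_rot: [0.735, 0.678, -0.0, -0.0]
wrist_force: [-0.5, -1.1, -0.4]
opening: 18.7
grip_force: 39.2
```

>>> jog_arm(
  angular=[
    [0,0,0],
    [0,0,0],
    [0,0,0],
    [0,0,0],
    [0,0,0],
    [0,0,0],
  ],
  offset=[
    [0,0,0.5],
    [0,0,1],
    [0,0,1.5],
    [0,0,2],
    [0,0,2],
    [0,0,2],
  ],
  hand=[15,15,15,15,15,15],
)

```text
clock: 16.12
ee_pos: [437.8, -53.7, 49.7]
eef_rot: [0.735, 0.678, -0.0, 0.0]
wrist_force: [-4.2, -0.4, 10.2]
opening: 18.7
grip_force: 40.4
```

The collar is seated: contact comes at TCP z = 49.7, against the 49.9 expected. I'll release and retreat.

>>> jog_arm(
  angular=[
    [0,0,0],
    [0,0,0],
    [0,0,0],
    [0,0,0],
    [0,0,0],
    [0,0,0],
    [0,0,0],
    [0,0,0],
    [0,0,0],
    [0,0,0],
    [0,0,0],
    [0,0,0],
  ],
  offset=[
    [0,0,-1],
    [0,0,-1.5],
    [0,0,-1.5],
    [0,0,-1.5],
    [0,0,-1.5],
    [0,0,-1.5],
    [0,0,-5],
    [0,0,-20],
    [0,0,-45],
    [0,0,-75],
    [0,0,-105],
    [0,0,-130],
  ],
  hand=[15,22,30,38,42,42,42,42,42,42,42,42],
)

```text
clock: 17.12
ee_pos: [438.1, -53.5, 180.5]
eef_rot: [0.735, 0.678, 0.001, 0.001]
wrist_force: [0.4, 0.0, 0.4]
opening: 36.1
grip_force: 0.0
```

>>> jog_arm(
  angular=[
    [0,0,0],
    [0,0,0],
    [0,0,0],
    [0,0,0],
    [0,0,0],
  ],
  offset=[
    [0,0,0],
    [0,0,0],
    [0,0,0],
    [0,0,0],
    [0,0,0],
  ],
  hand=[42,42,42,42,42],
)

```text
clock: 17.53
ee_pos: [436.6, -53.5, 176.9]
eef_rot: [0.735, 0.678, -0.001, -0.001]
wrist_force: [1.1, 0.1, -0.5]
opening: 35.7
grip_force: 0.0
```

```bash
python3 - <<'E'
from h import *
import cv2
o=wrist("pics/w8.png");print(o["ee_pos"],o["clock"])
for n,z in(("knob top",76),("collar",42)): print(n,px("wrist",[437,-54.5,z],o).round(0))
# dark knob blob
g=cv2.cvtColor(cv2.imread("pics/w8.png"),cv2.COLOR_BGR2GRAY)
p=px("wrist",[437,-54.5,76],o).astype(int);w=g[p[1]-25:p[1]+40,p[0]-25:p[0]+25]
n,l,s,c=cv2.connectedComponentsWithStats((w<48).astype('uint8'))
for k in range(1,n):
  if s[k][4]>40:print(c[k]+p-25,s[k])
a=cv2.resize(cv2.imread("pics/w8.png")[130:330,150:360],None,fx=2,fy=2)
b=cv2.cvtColor(arm.camera("scene"),cv2.COLOR_RGB2BGR)[120:320,190:350]
b=cv2.resize(b,None,fx=2,fy=2)
cv2.imwrite("pics/end.png",np.hstack([a,b]))
E
```

```text
[436.55294562 -53.50598922 176.89746406] 17.5333
knob top [256. 192.]
collar [256. 182.]
[261.02325581 186.55813953] [24 14 12 12 43]
```

I've used all ten views, so the end state gets checked numerically.

```bash
python3 - <<'E'
from h import *
import cv2
o=arm.observe();print(o["ee_pos"])
g=cv2.imread("pics/w8.png").max(2)
print(g[165:215:3,232:286:3])
print("knob top circle px:",[px("wrist",[437+dx,-54+dy,76],o).round(0).tolist() for dx,dy in((-10,0),(10,0),(0,-10),(0,10))])
print("eye at 40:",px("wrist",[437,-54.5,40],o).round(0))
E
```

```text
[436.92485838 -53.50616783 177.24682466]
[[ 78  77  78  78  78  78  78  77  78  78  78  78  79  78  79  77  77  77]
 [ 78  78  78  78  78  79  78  78  78  78  77  78  78  78  78  79  78  78]
 [ 76  77  77  77  77  77  76  77  77  77  77  77  77  76  76  77  76  76]
 [ 79  78  78  78  78  78  86 123 123 121  80  78  78  78  78  76  76  76]
 [ 76  78  77  77  78  79  96  59  79  68 102  77  77  77  76  78  76  76]
 [ 76  76  76  76  77  95  72  76  69  71  52  91  76  76  76  76  76  76]
 [ 79  78  78  79  81  79  47  49  48  49  49  76  78  78  78  77  76  77]
 [ 78  79  78  78  83  46  49  49  49  48  48  61  77  78  77  78  77  77]
 [ 80  79  79  80  86  48  48  48  47  49  48  48  79  79  78  78  78  77]
 [ 79  78  79  79  78  49  49  49  49  49  49  49  79  79  78  78  78  78]
 [ 80  79  79  79  78  49  49  48  49  48  48  50  80  79  80  80  79  79]
 [149 162 161 161 161  93  50  49  49  50  50 142 145 145 148  94  89 123]
 [131 216 220 219 220 219 204  50  50  88 203 219 218 217 217 192 135 247]
 [138 216 221 221 221 221 220 213 159 159 159 220 219 218 218 190 111 247]
 [132 216 220 219 220 220 220 106 104 107 108 218 217 219 220 185 104 247]
 [128 215 221 219 219 220 221 103 104 102 108 174 218 220 221 187  97 247]
 [136 214 219 219 219 218 114  51  50  50 108 146 218 219 219 184  89 244]]
knob top circle px: [[244.0, 193.0], [267.0, 191.0], [256.0, 203.0], [255.0, 181.0]]
eye at 40: [255. 181.]
```

The knob's top disc is centred at (256.5,192), against (256,192) predicted for a seated pin with its top at 76 mm. The box is against the plate edge.

```bash
python3 -c "
from cell import arm
print(arm.sign_off())"
```

```text
the job is handed in; nothing more can be done
None
```

The key box is pushed home in the anchor and locked with the long pin, collar seated; the spare pin was left in its rest, and the job was handed in at about 18 s of the 53 s allowed.

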